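Index the culture-dish carousel by one station

TASK

Move the culture-dish carousel on to its next notch, one station anticlockwise as seen from above: with the shut fingertips press the round plunger in its collar well down, swing it round with the turntable to the next notch, and let it spring fully up again there, then leave the carousel alone. Nothing is to be picked up: leave the dishes lying in their places on the turntable and do not disturb the flask, the jar or the bin.

Things in the scene. Friction and masses are not known exactly. Their poses are not given: they have to be found in the camera images.
- carousel: Fixed base of the carousel, origin on the turning axis at bench height: white round base (diameter 240 mm, 10 mm high), steel index ring (diameter 224 mm, top at 32 mm) with six notches 60 degrees apart. Its -x axis points to where the plunger starts. At +x, 142 mm out, a fixed black reader block (24 x 30 mm, 56 mm high).
- carousel_axis (a point): Point on the vertical turning axis, level with the top of the turntable, 44 mm above the bench. The turntable is an aluminium disc of diameter 170 mm over the index ring, with a short arm that carries the plunger and its collar out beyond the ring.
- plunger_top (a point): Centre of the plunger's flat level steel top, diameter 51 mm, 120 mm from the turning axis; 58 mm above the bench when up. Flush inside a black collar (inside diameter 54 mm, outside 62 mm, 14 mm deep, top at 58 mm) fixed on the turntable's arm: a fingertip pressing the plunger in stands inside the collar and can push it round. Turns with the turntable.
- plunger (a joint): How far the plunger is pressed down, m: 0 up, 0.010 at the stop; spring 3 N at 0, 7 N at the stop. Up, its catch locks the turntable in a notch; pressed 8 mm or more, the turntable turns. Let go between notches it stays about 7 mm down under the ring; let go within about 4 mm (0.035 rad) of a notch it springs up to 0.
- turntable (a joint): Turntable angle, rad, 0 at the start (locked in a notch), growing anticlockwise as seen from above. Notches every 1.047 rad (60 degrees); the next one is at +1.047. About 0.02 rad of play either way when locked. Turns with little drag (under 2 N at the plunger) and does not run on by itself.
- dish0: Loose shut white culture dish, diameter 35 mm, 11 mm high, 20 g, origin at the centre of its underside; it lies in a seat of three short pins (5 mm high) on the turntable, 56 mm from the axis, between axis and plunger.
- dish1: Loose shut white culture dish, diameter 35 mm, 11 mm high, 20 g, origin at the centre of its underside; it lies in a seat of three short pins (5 mm high) on the turntable, 56 mm from the axis, 60 degrees anticlockwise of the plunger, and rides round with it.
- dish2: Loose shut white culture dish, diameter 35 mm, 11 mm high, 20 g, origin at the centre of its underside; it lies in a seat of three short pins (5 mm high) on the turntable, 56 mm from the axis, 120 degrees anticlockwise of the plunger, and rides round with it.
- dish3: Loose shut white culture dish, diameter 35 mm, 11 mm high, 20 g, origin at the centre of its underside; it lies in a seat of three short pins (5 mm high) on the turntable, 56 mm from the axis, 180 degrees anticlockwise of the plunger, and rides round with it.
- dish4: Loose shut white culture dish, diameter 35 mm, 11 mm high, 20 g, origin at the centre of its underside; it lies in a seat of three short pins (5 mm high) on the turntable, 56 mm from the axis, 240 degrees anticlockwise of the plunger, and rides round with it.
- dish5: Loose shut white culture dish, diameter 35 mm, 11 mm high, 20 g, origin at the centre of its underside; it lies in a seat of three short pins (5 mm high) on the turntable, 56 mm from the axis, 300 degrees anticlockwise of the plunger, and rides round with it.
- flask: Bystander: loose clear culture flask lying flat on the bench to the robot's right, 80 x 50 x 26 mm plus a white-capped neck on its +x end (108 mm long in all); origin at the centre of the 80 mm body's underside.
- jar: Bystander: loose jar, diameter 44 mm, 60 mm high, standing on the bench to the robot's left; origin at the centre of its underside.
- tube_bin: Bystander: loose grey open bin with compartments, 90 x 120 x 45 mm, on the bench to the robot's left; origin at the centre of its underside.
Mind the look-alikes: they are no part of the job. Leave any brown look-alike of the dish0 alone.

How it is judged:
By the outcome, as a careful person would: the job done as asked, in the order asked, and still so for the second after the job is handed in, with the robot touching nothing.
It also fails if it takes over 42 s, if anything falls off the work surface, if the arm or the gripper's body presses on something with over 40 N, if the wrist force passes 120 N, or if a joint passes its speed limit or range.

ROBOT

A 6-joint arm with a two-finger parallel gripper is mounted at the origin on the work surface. World frame = base frame: x ahead of the robot, y to its left, z up, the work surface at z = 0. Lengths are in m, angles in rad, forces in N, time in s.
With the tool pointing down it reaches from about 0.3 to 0.775 m from the base axis. Payload 14.6 kg.
Tool frame: the origin (TCP) lies at the very end of the fingers, on their centre line; the grasp point (between the pads) lies 19 mm behind it; z points along the fingers, y is the line along which they close (so a half turn about z gives the same grasp; the last joint's range is limited). The gripper opens to 94 mm and grips with 3 to 60 N. Pads are 16 mm wide; open, the fingers measure 119 mm over their backs; the gripper's body (75 mm by 177 mm) begins 78 mm behind the grasp point.
Start: joints at [1.036, 0.3, 1.521, -0, 1.321, -0.067], TCP at [0.248, 0.491, 0.205] pointing down, gripper open.
Joint ranges: [-3.03, 3.03], [-0.79, 2.21], [0.23, 2.52], [-1.04, 4.18], [0, 3.07], [-2.55, 2.55]. Speed limits (rad/s): [2.22, 2.22, 2.57, 3.14, 3.14, 3.14].

INTERFACE

Orientations are given as [roll, pitch, yaw] about the fixed x, y, z axes, in that order (R = Rz(yaw) Ry(pitch) Rx(roll)).
In Python, from station import ctrl gives the robot as it stands. The module is installed in compiled form; this text tells all that it offers.
- The arm moves only by the tool play_rows, never from a script. Its argument "commands" is a list of rows, each a list of 7 numbers: the shift along the tool's x, y, z in m, then the turn, a rotation vector about the tool's x, y, z in degrees, then the closure, from -1 (fully open) to 1 (shut). A call has 1 to 20 rows; each row shifts and turns the commanded pose from where the row before left it, along the tool's axes as they then stand; what a row does not reach is not made up. A row lasts 1/12 s, in which the tool goes at most 41.7 mm and 7.16 degrees, less where a joint would pass 70% of its speed; a pose out of reach is approached as far as the arm can. A call is refused whole if a number of a shift passes 0.0417 or a number of a turn 7.16, either way. A call with a gripper value outside its range is refused whole. The fingers move at their own pace and stop on an object; "force" is the grip in N (left out, the last holds). Time passes only in rows, so rows that do not move let the fingers close. It gives the time, the measured TCP pose, the force, the opening and the grip force at its end, in the units of the state.
- ctrl.get_obs(): the state, without advancing time (a new reading comes with each control period).
- ctrl.camera(name): name is "scene" or "top" or "wrist"; returns the picture (384x512x3 uint8, blue, green, red); there is no depth.
- ctrl.camera_model(name): a dict with "fx", "fy", "cx", "cy" (pixels), "distortion" ([k1, k2, p1, p2, k3] as OpenCV has them; the pictures are not rectified), "rvec" (rotation vector, rad) and "tvec" (3), from world to camera coordinates, as OpenCV has them. Camera axes: x right, y down, z forward; pixel columns grow to the right and rows downward; lengths in m; the calibration is good to about 2 mm. A picture is of the moment at which its call begins: read the wrist's pose just before it. camera_model takes no time and is no camera call; for the wrist camera it gives the pose at the moment of the call.
- ctrl.hand_in(): hands the job in; it is judged then, once.
The state is a dict: "time_s": time; "qpos": joint angles; "joint_vel": joint speeds; "tau": joint torques, N m; "ee_pos": TCP position; "eef_rot": TCP orientation; "force": force on the tool from outside, world axes, zero at the start; "moment": the same for the moment, N m; "grip_width": finger opening in m; "grip_force": force on a finger pad.
Only numpy, scipy, OpenCV 4.12 (cv2) and the standard library are available. Lean on these libraries where they do the work, as an engineer would, in place of code of your own. Each camera call takes 0.05 s, during which the arm holds its last target. There are 200 camera calls.

## Working session

There is one attempt and no reset: what is moved stays moved. The work goes in short steps, Python scripts to look and compute and a tool call to move; the robot and the scene stay as the last step left them, time stands still between calls to the robot, and variables do not carry over. Pictures are saved under pics/ and viewed, at most 10 in all, crops included, and the job is handed in when it is done.

Besides the shell and the picture viewer there is one more tool, called after ">>>" as name([rows], argument=value, ...), one row to a line, values as JSON. play_rows: Moves the arm, as the interface text tells. Its arguments: {"type":"object","properties":{"commands":{"type":"array","items":{"type":"array","items":{"type":"number"}}},"force":{"type":"number"}},"required":["commands"]}

```bash
mkdir -p pics; python3 - <<'E'
from station import ctrl
import cv2,numpy as np
o=ctrl.get_obs();print(o)
a=ctrl.camera("scene");b=ctrl.camera("top")
cv2.imwrite("pics/scene.png",a);cv2.imwrite("pics/top.png",b)
for n in("scene","top"):print(ctrl.camera_model(n))
E
```

```text
{'time_s': 0.0, 'qpos': array([ 1.03640441e+00,  3.00485256e-01,  1.52159852e+00,  1.96035842e-06,
        1.32066670e+00, -6.66049172e-02]), 'joint_vel': array([ 0.00131498, -0.00174365,  0.0014535 ,  0.00068552,  0.00104894,
       -0.00053976]), 'tau': array([-5.38113436e-04, -5.31809449e+01, -3.52719498e+01,  7.06688385e-02,
        2.44615262e-02, -1.13250030e-04]), 'ee_pos': array([0.24787266, 0.49068455, 0.20487118]), 'eef_rot': array([-3.14043752e+00, -7.89543349e-05,  2.67380512e+00]), 'force': array([ 0.4171213 , -1.2734373 , -0.35784027]), 'moment': array([-0.02184653,  0.01041619,  0.01796005]), 'grip_force': 0.0, 'grip_width': 0.09432710132791632}
{'fx': 436.7407078698002, 'fy': 436.7407078698002, 'cx': 255.87159952497277, 'cy': 197.0039848725432, 'distortion': array([-0.00986715,  0.        ,  0.        ,  0.        ,  0.        ]), 'rvec': array([ 1.64984269,  2.18985079, -0.63347597]), 'tvec': array([ 0.12746072, -0.41147185,  1.35862217])}
{'fx': 443.34666496561243, 'fy': 443.34666496561243, 'cx': 255.15322363751324, 'cy': 190.01609560863753, 'distortion': array([0.01427756, 0.        , 0.        , 0.        , 0.        ]), 'rvec': array([ 2.17289853, -2.18591733,  0.09525189]), 'tvec': array([0.02461447, 0.56339328, 1.23368731])}
```

View pics/scene.png

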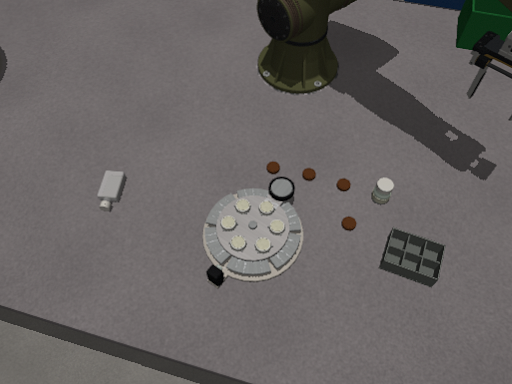

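View pics/top.png

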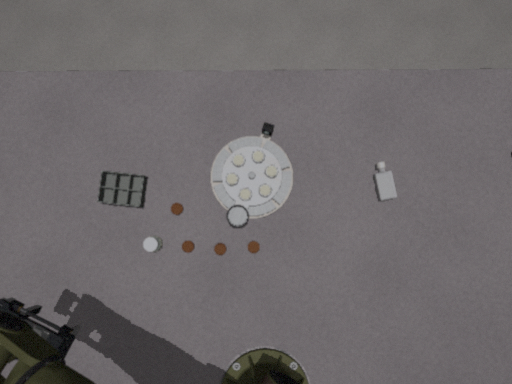

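Candidates for the plunger: the steel disc in a black collar at top (238,216) / scene (282,187), the jar's white cap at top (151,244), the carousel's hub at top (252,176), and the brown discs at top (177,209), (188,246), (220,249) and (253,247). The disc in the collar on the ring's rim, opposite the black reader at top (267,129), fits the description. I'll measure it and check it in a crop.

```bash
cat > h.py <<'E'
import cv2,numpy as np
from station import ctrl
def ray(n,p):
    m=ctrl.camera_model(n);K=np.array([[m['fx'],0,m['cx']],[0,m['fy'],m['cy']],[0,0,1]])
    u=cv2.undistortPoints(np.array([[p]],float),K,m['distortion'])[0,0]
    R=cv2.Rodrigues(m['rvec'])[0];return -R.T@m['tvec'],R.T@np.array([*u,1])
def plane(n,p,z):
    c,d=ray(n,p);return c+d*(z-c[2])/d[2]
def proj(n,X):
    m=ctrl.camera_model(n);K=np.array([[m['fx'],0,m['cx']],[0,m['fy'],m['cy']],[0,0,1]])
    return cv2.projectPoints(np.array([X],float),m['rvec'],m['tvec'],K,m['distortion'])[0][0,0]
def tri(ps):
    A=0;b=0
    for n,p in ps:
        c,d=ray(n,p);d/=np.linalg.norm(d);M=np.eye(3)-np.outer(d,d);A=A+M;b=b+M@c
    return np.linalg.solve(A,b)
E
cat > m.py <<'E'
from h import *
import sys
def disc(n,seed,r=24):
    g=cv2.cvtColor(cv2.imread(f"pics/{n}.png"),cv2.COLOR_BGR2GRAY)
    x0,y0=seed;c=g[y0-r:y0+r,x0-r:x0+r]
    c=cv2.resize(c,None,fx=8,fy=8,interpolation=cv2.INTER_CUBIC)
    t=(c[8*r-24:8*r+24,8*r-24:8*r+24].mean()+25)/2
    k,l,s,ce=cv2.connectedComponentsWithStats((c>t).astype('uint8'))
    i=l[8*r,8*r];ct=max(cv2.findContours((l==i).astype('uint8'),0,1)[0],key=cv2.contourArea)
    e=cv2.fitEllipse(cv2.convexHull(ct));print(n,t,s[i],e)
    return [(e[0][0]+.5)/8-.5+x0-r,(e[0][1]+.5)/8-.5+y0-r]
P=[("top",disc("top",(238,216))),("scene",disc("scene",(282,188)))]
for n,p in P:print(n,p,plane(n,p,.058))
print(tri(P))
# hub at axis and dishes, black reader
for n,p in(("top",(252,176)),("scene",(253,225))):print("axis",n,plane(n,p,.046))
print("reader",plane("top",(267.5,127.5),.056),plane("scene",(217,271),.056))
im=cv2.imread("pics/top.png")[120:240,190:310];im2=cv2.imread("pics/scene.png")[165:295,190:320]
cv2.imwrite("pics/c.png",np.hstack([cv2.resize(im,(400,400),interpolation=2),cv2.resize(im2,(400,400),interpolation=2)]))
E
python3 m.py
```

```text
Traceback (most recent call last):
  File "m.py", line 12, in <module>
    P=[("top",disc("top",(238,216))),("scene",disc("scene",(282,188)))]
              ~~~~^^^^^^^^^^^^^^^^^
  File "m.py", line 10, in disc
    e=cv2.fitEllipse(cv2.convexHull(ct));print(n,t,s[i],e)
cv2.error: OpenCV(4.12.0) /io/opencv/modules/imgproc/src/shapedescr.cpp:361: error: (-201:Incorrect size of input array) There should be at least 5 points to fit the ellipse in function 'fitEllipseNoDirect'
```

```bash
sed -i 's|t=(c\[.*|t=f*c[8*r-24:8*r+24,8*r-24:8*r+24].mean()|; s|seed,r=24|seed,f=.8,r=24|' m.py; python3 m.py || python3 - <<'E'
import cv2
g=cv2.imread("pics/top.png",0);print(g[206:228,226:252])
g=cv2.imread("pics/scene.png",0);print(g[174:202,266:298])
E
```

```text
top 125.43229166666669 [  115   121   153   146 17024] ((189.69480895996094, 193.1009979248047), (147.72357177734375, 151.19717407226562), 100.12593078613281)
scene 107.72847222222222 [  107   121   166   138 17743] ((189.0681915283203, 188.74652099609375), (137.9848175048828, 165.75103759765625), 93.5681381225586)
top [237.27435111999512, 215.7001247406006] [0.49016076 0.07085862 0.058     ]
scene [281.19602394104004, 187.15581512451172] [0.49220326 0.07325202 0.058     ]
[0.49004754 0.0719024  0.0543132 ]
axis top [0.60099764 0.02988412 0.046     ]
axis scene [0.60345815 0.03512931 0.046     ]
reader [ 0.73604772 -0.01424955  0.056     ] [ 0.73735135 -0.00614197  0.056     ]
```

View pics/c.png

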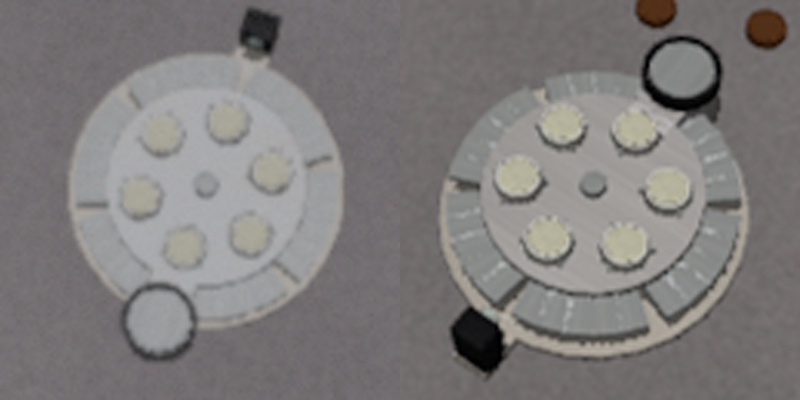

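The crop shows the steel disc in the black collar at crop (160,320), on the rim opposite the reader at (260,30), so the choice stands. Next I'll work out the approach in tool axes.

```bash
cat >> h.py <<'E'
from scipy.spatial.transform import Rotation as Ro
def totool(d):
    return Ro.from_euler('xyz',ctrl.get_obs()['eef_rot']).inv().apply(d)
E
python3 - <<'E'
from h import *
for n,p in(("top",(251.6,175.3)),("scene",(252.4,224.8))):print(n,plane(n,p,.048))
# dish centroids in top, for mod-60 reference
im=cv2.imread("pics/top.png");b,g,r=[c.astype(int) for c in cv2.split(im)]
m=((r-b>18)&(r>120)).astype('uint8');k,l,s,c=cv2.connectedComponentsWithStats(m)
pts=np.array([plane("top",c[i],.055)[:2] for i in range(1,k) if s[i,4]>60])
print([(s[i,4],c[i]) for i in range(1,k) if s[i,4]>20]);print(pts)
if len(pts)==6:
    ce=pts.mean(0);d=pts-ce;print(ce,np.hypot(*d.T),np.degrees(np.arctan2(d[:,1],d[:,0]))%60)
o=ctrl.get_obs();P=np.array([.491,.072,.1])
print(totool(P-o['ee_pos']))
E
```

```text
top [0.60273529 0.03098109 0.048     ]
scene [0.6043635  0.03397931 0.048     ]
[]
[]
[-0.4057928  -0.26399874  0.10517841]
```

>>> play_rows([
  [-0.0203,-0.0132,0,0,0,0,1],
  [-0.0203,-0.0132,0,0,0,0,1],
  [-0.0203,-0.0132,0,0,0,0,1],
  [-0.0203,-0.0132,0,0,0,0,1],
  [-0.0203,-0.0132,0,0,0,0,1],
  [-0.0203,-0.0132,0,0,0,0,1],
  [-0.0203,-0.0132,0,0,0,0,1],
  [-0.0203,-0.0132,0,0,0,0,1],
  [-0.0203,-0.0132,0,0,0,0,1],
  [-0.0203,-0.0132,0,0,0,0,1],
  [-0.0203,-0.0132,0,0,0,0,1],
  [-0.0203,-0.0132,0,0,0,0,1],
  [-0.0203,-0.0132,0,0,0,0,1],
  [-0.0203,-0.0132,0,0,0,0,1],
  [-0.0203,-0.0132,0,0,0,0,1],
  [-0.0203,-0.0132,0,0,0,0,1],
  [-0.0203,-0.0132,0,0,0,0,1],
  [-0.0203,-0.0132,0,0,0,0,1],
  [-0.0203,-0.0132,0.01,0,0,0,1],
  [-0.0203,-0.0132,0.01,0,0,0,1],
])

```text
time_s: 1.77
ee_pos: [0.4919, 0.071, 0.1853]
eef_rot: [3.141, 0.001, 2.674]
force: [0.2, -0.1, -0.6]
grip_width: 0.0006
grip_force: 0.0
```

>>> play_rows([
  [0,0,0.02,0,0,0,1],
  [0,0,0.02,0,0,0,1],
  [0,0,0.02,0,0,0,1],
  [0,0,0.02,0,0,0,1],
  [0,0,0,0,0,0,1],
  [0,0,0,0,0,0,1],
])

```text
time_s: 2.27
ee_pos: [0.4909, 0.0722, 0.1051]
eef_rot: [-3.141, -0.002, 2.674]
force: [-0.3, -0.5, -0.2]
grip_width: 0.0005
grip_force: 0.0
```

```bash
python3 - <<'E'
from h import *
a=ctrl.camera("scene");w=ctrl.camera("wrist")
o=ctrl.get_obs()
for k in('time_s','qpos','ee_pos','eef_rot','force','grip_width'):print(k,o[k])
cv2.imwrite("pics/s2.png",a)
t=proj("wrist",(.491,.072,.058)),proj("wrist",(.6035,.0325,.048));print(t)
cv2.imwrite("pics/d.png",np.hstack([cv2.resize(a[130:300,170:340],(384,384),interpolation=2),cv2.resize(w,(400,384))]))
E
```

```text
time_s 2.3667
qpos [ 7.21772316e-02  2.92072701e-01  1.77799018e+00  2.42478008e-05
  1.07016524e+00 -1.03088880e+00]
ee_pos [0.49187505 0.07226527 0.10663768]
eef_rot [3.14087294e+00 1.15949918e-03 2.67385031e+00]
force [-0.14998304 -0.45758525 -0.14476451]
grip_width 0.0002495006298858444
(array([250.27738368, 202.48313362]), array([266.51178512, 318.49753588]))
```

View pics/d.png

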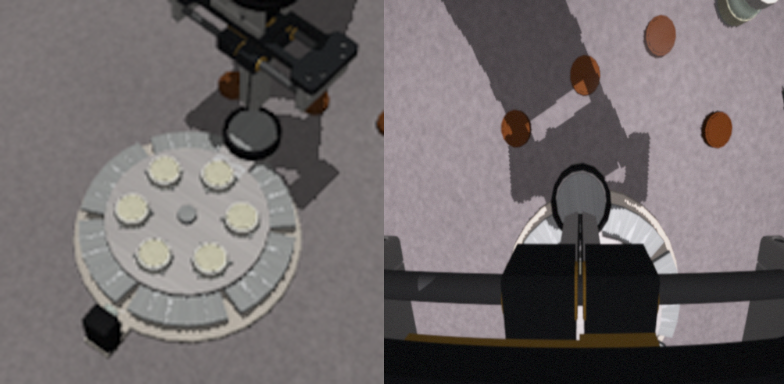

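Scene crop: the fingers are over the collar at (252,132). Wrist: the plunger's centre is at (252,200), against (250,202) predicted. The tip is aligned, so I'll press.

>>> play_rows([
  [0,0,0.015,0,0,0,1],
  [0,0,0.015,0,0,0,1],
  [0,0,0.012,0,0,0,1],
  [0,0,0.005,0,0,0,1],
  [0,0,0.003,0,0,0,1],
  [0,0,0.002,0,0,0,1],
  [0,0,0,0,0,0,1],
  [0,0,0,0,0,0,1],
])

```text
time_s: 3.03
ee_pos: [0.4916, 0.0723, 0.0543]
eef_rot: [3.141, 0.001, 2.674]
force: [-2.7, 0.9, 4.8]
grip_width: 0.0004
grip_force: 2.1
```

>>> play_rows([
  [0,0,0.002,0,0,0,1],
  [0,0,0.002,0,0,0,1],
  [0,0,0,0,0,0,1],
  [0,0,0,0,0,0,1],
])

```text
time_s: 3.37
ee_pos: [0.4917, 0.0722, 0.0498]
eef_rot: [3.141, 0.001, 2.674]
force: [-2.2, 0.9, 5.9]
grip_width: 0.0002
grip_force: 3.0
```

```bash
python3 - <<'E'
from h import *
b=ctrl.camera("top");cv2.imwrite("pics/t3.png",b);o=ctrl.get_obs()
print(o['ee_pos'],o['force'],o['qpos'])
E
```

```text
[0.4916634  0.07223265 0.04985059] [-2.80723662 -0.1711788   6.5333897 ] [ 7.21533986e-02  3.77597053e-01  1.81829248e+00  1.34740389e-06
  9.44794048e-01 -1.03089540e+00]
```

>>> play_rows([
  [0,0,0.0012,0,0,0,1],
  [0,0,0,0,0,0,1],
  [-0.0006,-0.0041,0,0,0,-2,1],
  [-0.0006,-0.0041,0,0,0,-2,1],
  [-0.0006,-0.0041,0,0,0,-2,1],
  [-0.0006,-0.0041,0,0,0,-2,1],
  [-0.0006,-0.0041,0,0,0,-2,1],
  [-0.0006,-0.0041,0,0,0,-2,1],
  [0,0,0,0,0,0,1],
  [0,0,0,0,0,0,1],
])

```text
time_s: 4.25
ee_pos: [0.4861, 0.0478, 0.0488]
eef_rot: [3.141, 0.002, 2.883]
force: [-2.5, 0.1, 6.5]
grip_width: 0.0004
grip_force: 3.2
```

```bash
python3 - <<'E'
from h import *
b=ctrl.camera("top");cv2.imwrite("pics/t4.png",b);a=ctrl.camera("scene");cv2.imwrite("pics/s4.png",a);o=ctrl.get_obs()
print(o['ee_pos'],o['force'],o['qpos'])
cv2.imwrite("pics/e.png",np.hstack([cv2.resize(b[120:240,190:310],(400,400),interpolation=2),cv2.resize(a[165:295,190:320],(400,400),interpolation=2)]))
E
```

```text
[0.48609234 0.04789169 0.04880293] [-1.45580484  0.2698396   6.88340377] [ 2.33071547e-02  3.63000814e-01  1.84263247e+00 -2.28441824e-04
  9.34504414e-01 -1.28889784e+00]
```

View pics/e.png

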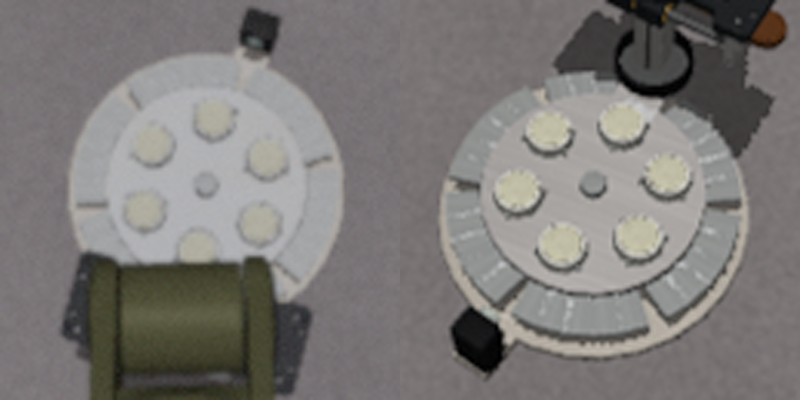

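It is turning: in the top crop the dish at (228,122) has moved to (215,119), about 12° anticlockwise round the hub at (205,184), so the plunger follows the tip. I'll carry on.

>>> play_rows([
  [-0.0006,-0.0041,0,0,0,-2,1],
  [-0.0006,-0.0041,0,0,0,-2,1],
  [-0.0006,-0.0041,0,0,0,-2,1],
  [-0.0006,-0.0041,0,0,0,-2,1],
  [-0.0006,-0.0041,0,0,0,-2,1],
  [-0.0006,-0.0041,0,0,0,-2,1],
  [-0.0006,-0.0041,0,0,0,-2,1],
  [-0.0006,-0.0041,0,0,0,-2,1],
  [-0.0006,-0.0041,0,0,0,-2,1],
  [-0.0006,-0.0041,0,0,0,-2,1],
  [-0.0006,-0.0041,0,0,0,-2,1],
  [-0.0006,-0.0041,0,0,0,-2,1],
  [-0.0006,-0.0041,0,0,0,-2,1],
  [-0.0006,-0.0041,0,0,0,-2,1],
  [-0.0006,-0.0041,0,0,0,-2,1],
  [-0.0006,-0.0041,0,0,0,-2,1],
  [-0.0006,-0.0041,0,0,0,-2,1],
  [-0.0006,-0.0041,0,0,0,-2,1],
  [0,0,0,0,0,0,1],
  [0,0,0,0,0,0,1],
])

```text
time_s: 6.02
ee_pos: [0.5001, -0.0245, 0.0491]
eef_rot: [-3.14, 0.003, -2.772]
force: [1.7, 1.2, 6.2]
grip_width: 0.0003
grip_force: 3.1
```

```bash
cat > dish.py <<'E'
from h import *
C=None
def dishes(f,n="scene"):
    im=cv2.imread(f"pics/{f}.png");b,g,r=[c.astype(int) for c in cv2.split(im)]
    m=((g-b>10)&(g>110)).astype('uint8');m=cv2.morphologyEx(m,cv2.MORPH_CLOSE,np.ones((3,3)))
    k,l,s,c=cv2.connectedComponentsWithStats(m)
    return np.array([plane(n,c[i],.055)[:2] for i in range(1,k) if s[i,4]>60]),[s[i,4] for i in range(1,k)]
def report(f):
    p,a=dishes(f);ref,_=dishes("scene");c=ref.mean(0);d=p-c
    th=lambda q:np.angle(np.exp(6j*np.arctan2(*(q-c).T[::-1])).mean())/6
    print(f,len(p),len(ref),c,np.hypot(*d.T).round(4),"turn mod 60:",np.degrees(th(p)-th(ref))%60)
E
python3 - <<'E'
from dish import *
a=ctrl.camera("scene");cv2.imwrite("pics/s5.png",a);o=ctrl.get_obs()
print(o['time_s'],o['ee_pos'],o['eef_rot'],o['force'],o['qpos'])
e=o['ee_pos']-[.6035,.0325,0];print(np.hypot(*e[:2]),np.degrees(np.arctan2(e[1],e[0]))%360)
for f in("s2","s4","s5"):report(f)
E
```

```text
6.0667 [ 0.5001313  -0.02440992  0.0490685 ] [-3.14004673e+00  2.67157373e-03 -2.77178305e+00] [1.66737168 0.19074187 7.13790353] [-1.21872320e-01  3.84923084e-01  1.80986627e+00 -1.25369799e-04
  9.43718360e-01 -2.06240277e+00]
0.11799926586033614 208.8351008929483
s2 6 6 [0.60465381 0.03391498] [0.0563 0.056  0.0563 0.056  0.0559 0.0562] turn mod 60: 59.99912911180483
s4 6 6 [0.60465381 0.03391498] [0.0563 0.056  0.0562 0.0559 0.0563 0.0561] turn mod 60: 11.881789625101504
s5 7 6 [0.60465381 0.03391498] [0.056  0.0559 0.0563 0.0559 0.0561 0.0559 0.1284] turn mod 60: 47.6321441864095
```

>>> play_rows([
  [-0.0006,-0.0041,0,0,0,-2,1],
  [-0.0006,-0.0041,0,0,0,-2,1],
  [-0.0006,-0.0041,0,0,0,-2,1],
  [-0.0006,-0.0041,0,0,0,-2,1],
  [-0.0006,-0.0041,0,0,0,-2,1],
  [-0.0006,-0.0041,0,0,0,-2,1],
  [0,0,0,0,0,0,1],
  [0,0,0,0,0,0,1],
  [0,0,0,0,0,0,1],
])

```text
time_s: 6.82
ee_pos: [0.5142, -0.0448, 0.0491]
eef_rot: [-3.139, 0.002, -2.562]
force: [1.6, 0.7, 6.3]
grip_width: 0.0007
grip_force: 3.1
```

```bash
sed -i 's|d=p-c$|p=p[np.hypot(*(p-c).T)<.07];d=p-c|' dish.py
python3 - <<'E'
from dish import *
a=ctrl.camera("scene");cv2.imwrite("pics/s6.png",a);o=ctrl.get_obs()
print(o['time_s'],o['ee_pos'],o['force'],o['qpos'][5])
for f in("s5","s6"):report(f)
E
```

```text
6.8667 [ 0.51424892 -0.04477513  0.0491333 ] [ 1.34872465 -0.65805887  6.12258674] -2.307866486933675
s5 6 6 [0.60465381 0.03391498] [0.056  0.0559 0.0563 0.0559 0.0561 0.0559] turn mod 60: 47.673912146373375
s6 6 6 [0.60465381 0.03391498] [0.0562 0.0561 0.0563 0.0561 0.0562 0.0561] turn mod 60: 59.51908019628369
```

The turn reads 59.5°. A small nudge, then I'll lift straight up.

>>> play_rows([
  [-0.0001,-0.001,0,0,0,0,1],
  [0,0,0,0,0,0,1],
  [0,0,0,0,0,0,1],
  [0,0,-0.003,0,0,0,1],
  [0,0,-0.003,0,0,0,1],
  [0,0,-0.004,0,0,0,1],
  [0,0,-0.005,0,0,0,1],
  [0,0,-0.01,0,0,0,1],
  [0,0,-0.02,0,0,0,1],
  [0,0,-0.03,0,0,0,1],
  [0,0,-0.03,0,0,0,1],
  [0,0,-0.03,0,0,0,1],
  [0,0,0,0,0,0,1],
  [0,0,0,0,0,0,1],
  [0,0,0,0,0,0,1],
])

```text
time_s: 8.12
ee_pos: [0.5132, -0.0453, 0.1828]
eef_rot: [3.141, -0.001, -2.562]
force: [-0.9, -0.2, -0.1]
grip_width: 0.0006
grip_force: 0.0
```

```bash
python3 - <<'E'
from dish import *
a=ctrl.camera("scene");cv2.imwrite("pics/s7.png",a);o=ctrl.get_obs();w=ctrl.camera("wrist")
print(o['time_s'],o['ee_pos'],o['force'],o['joint_vel'])
report("s7")
t=np.radians(160.65+60);print(proj("scene",(.6035+.12*np.cos(t),.0325+.12*np.sin(t),.058)))
cv2.imwrite("pics/f.png",np.hstack([cv2.resize(a[140:300,160:320],(400,400),interpolation=2),cv2.resize(w,(400,300))[:, :].copy() if 0 else cv2.resize(w,(400,400))]))
E
```

```text
8.1667 [ 0.5130523  -0.04527682  0.18229784] [ 0.0673719  -0.92015581 -0.54017707] [ 1.42013557e-05  1.10581549e-02  2.00139178e-03  5.79962457e-04
 -6.59106861e-04  1.11904045e-06]
s7 6 6 [0.60465381 0.03391498] [0.0559 0.0562 0.0563 0.0562 0.0562 0.0561] turn mod 60: 59.65591443471285
[231.45330888 182.64645683]
```

View pics/f.png

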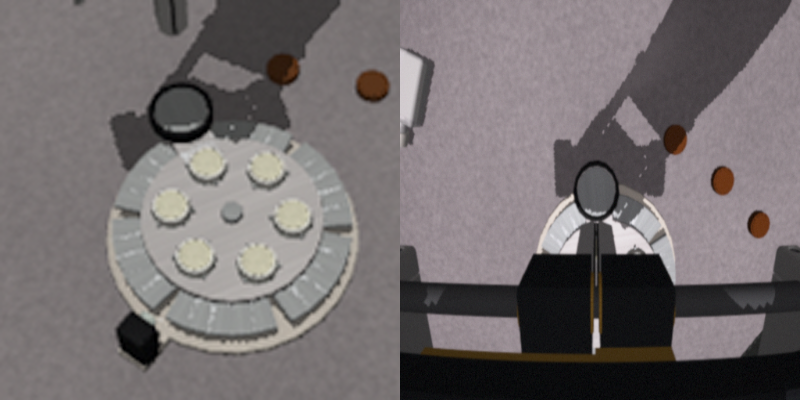

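The plunger sits at the next notch, at scene crop (181,112) and wrist (597,190), but in the arm's shadow. I'll move the arm aside and check that the plunger is fully up.

>>> play_rows([
  [-0.0137,0.0209,-0.003,0,0,0,1],
  [-0.0137,0.0209,-0.003,0,0,0,1],
  [-0.0137,0.0209,-0.003,0,0,0,1],
  [-0.0137,0.0209,-0.003,0,0,0,1],
  [-0.0137,0.0209,-0.003,0,0,0,1],
  [-0.0137,0.0209,-0.003,0,0,0,1],
  [-0.0137,0.0209,-0.003,0,0,0,1],
  [-0.0137,0.0209,-0.003,0,0,0,1],
  [-0.0137,0.0209,-0.003,0,0,0,1],
  [-0.0137,0.0209,-0.003,0,0,0,1],
  [-0.0137,0.0209,-0.003,0,0,0,1],
  [-0.0137,0.0209,-0.003,0,0,0,1],
  [-0.0137,0.0209,-0.003,0,0,0,1],
  [-0.0137,0.0209,-0.003,0,0,0,1],
  [-0.0137,0.0209,-0.003,0,0,0,1],
  [-0.0137,0.0209,-0.003,0,0,0,1],
  [0,0,0,0,0,0,1],
  [0,0,0,0,0,0,1],
])

```text
time_s: 9.72
ee_pos: [0.5135, 0.3552, 0.2297]
eef_rot: [-3.142, -0.002, -2.561]
force: [0.4, 0.1, -1.3]
grip_width: 0.0001
grip_force: 0.0
```

```bash
cat > m2.py <<'E'
from dish import *
a=ctrl.camera("scene");b=ctrl.camera("top");cv2.imwrite("pics/s8.png",a);cv2.imwrite("pics/t8.png",b)
o=ctrl.get_obs();print(o['time_s'],o['ee_pos']);report("s8")
src=open("m.py").read().split("P=[")[0];exec(src)
r=np.radians(220.65);X=(.6035+.12*np.cos(r),.0325+.12*np.sin(r),.058)
P=[]
for f,n in(("t8","top"),("s8","scene")):
    q=proj(n,X).round().astype(int);p=disc(f,tuple(q));P.append((n,p));print(p,plane(n,p,.058))
print(tri(P))
o=cv2.imread("pics/scene.png")
cv2.imwrite("pics/g.png",np.hstack([cv2.resize(i,(400,400),interpolation=2) for i in(o[167:207,262:302],a[163:203,211:251])]))
E
python3 m2.py
```

```text
9.8167 [0.51388263 0.35381462 0.23027759]
s8 6 6 [0.60465381 0.03391498] [0.0562 0.0562 0.0563 0.0561 0.0563 0.0561] turn mod 60: 59.705948915665175
t8 134.57777777777778 [  119   124   149   145 16673] ((193.5907440185547, 197.17282104492188), (143.85528564453125, 151.26185607910156), 127.91576385498047)
[np.float64(279.76134300231934), np.float64(207.20910263061523)] [ 0.51277972 -0.04603962  0.058     ]
s8 113.04618055555557 [  123   132   166   135 17484] ((203.05081176757812, 199.1641387939453), (137.03565979003906, 166.1039276123047), 83.52386474609375)
[np.float64(231.94385147094727), np.float64(183.45801734924316)] [ 0.51437979 -0.04380913  0.058     ]
[ 0.512679   -0.04540925  0.05494332]
```

View pics/g.png

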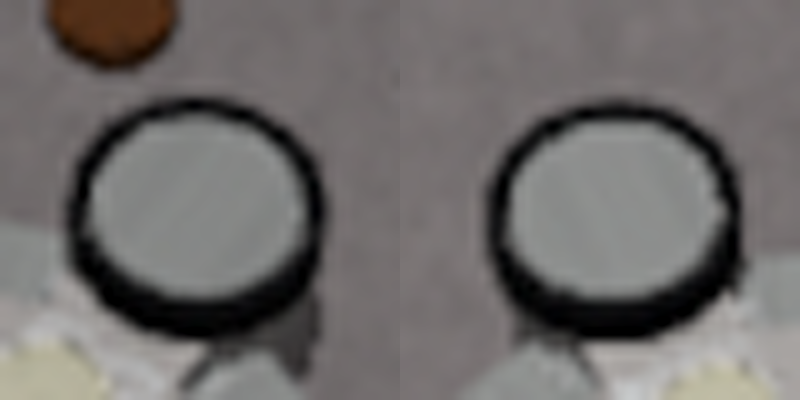

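The two crops, start on the left and now on the right, look the same: the steel disc is flush in its collar. Triangulated height is 55 mm now against 54 mm at the start, and the turn is 59.7°. The plunger is up in the next notch, so I'll hand in.

```bash
python3 -c "
from station import ctrl
print(ctrl.hand_in())"
```

```text
the job is handed in; nothing more can be done
None
```

The carousel stands one notch further anticlockwise (about 59.7° measured), with the plunger up flush in its collar, all six dishes still in their seats and the arm clear; the job was handed in about 10 s into the 42 s limit.

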